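# Find the heavy side of a paint shaker's flywheel

## Robot

A 6-joint arm with a two-finger parallel gripper is mounted at the origin on the work surface. World frame = base frame: x ahead of the robot, y to its left, z up, the work surface at z = 0. Lengths are in mm, angles in rad, forces in N, time in s.
With the tool pointing down it reaches from about 350 to 1000 mm from the base axis. Payload 7.1 kg.
Tool frame: the origin (TCP) lies between the finger pads; the fingertips stand 25 mm ahead of it and the grasp point (between the pads) lies 6 mm ahead of it; z points along the fingers, x is the direction in which the jaws open and shut, and the axes are right-handed (so a half turn about z gives the same grasp; the last joint's range is limited). The gripper opens to 85 mm and grips with 20 to 120 N. Pads are 22 mm wide; open, the fingers measure 114 mm over their backs; the gripper's body (76 mm by 85 mm) begins 54 mm behind the grasp point. The pads swing forward as they close: fully open they stand 13 mm farther back than shut.
Start: joints at [1.161, 0.423, 1.63, -0, 1.089, -0.019], TCP at [238.048, 577.874, 256.319] pointing down, gripper open.
Joint ranges: [-3, 3], [-0.9, 2.11], [0.09, 2.58], [-1.31, 4.45], [0.11, 2.69], [-2.54, 2.54]. Speed limits (rad/s): [2.39, 2.39, 3.01, 3.14, 3.14, 3.14].

## Interface

Orientations are given as a rotation vector (axis times angle).
In Python, from workcell import ctrl, kin, vision gives the robot as it stands. The module is installed in compiled form; this text tells all that it offers. Calls block until the motion is done:
- ctrl.reach(position, orientation): joint-space move of the TCP to a pose.
- ctrl.servo_line(position, frame=None, rate=150, max_force=None): straight line of the TCP; frame=None keeps the orientation; rate is the mean speed in mm/s. With max_force (N) it stops when the force on the tool has changed by that much, and returns True; else False.
- ctrl.move_j(angles): joint-space move.
- ctrl.open_jaws() and ctrl.close_gripper(strength=None): open the fingers fully, or close them until they stop; strength is the grip in N (None keeps the last).
- ctrl.pause(seconds).
- kin.ik(position, orientation): joint angles nearest the present ones, or None.
- ctrl.sense(): the state.
- vision.read_camera(name): name is "side" or "top" or "wrist"; returns a dict with "image" (400x640x3 uint8, red, green, blue), "range_z" (400x640 float32, mm along the optical axis (not along the pixel's ray), 0 where there is no reading), "camera_matrix" (3x3 intrinsics, pixels), "extrinsics" (4x4, takes a point from world to camera coordinates); the wrist camera has in their place "tool_from_camera" (4x4, takes a point from camera to tool coordinates, whose origin is the TCP and whose axes are the tool frame's). Camera axes: x right, y down, z forward; pixel columns grow to the right and rows downward; lengths in mm; the calibration is good to about 2 mm. A picture is of the moment at which its call begins: read the wrist's pose just before it.
A pose or a line that the arm cannot do raises ctrl.Unreachable and nothing moves.
- ctrl.close_job(): hands the job in, once; it reports no verdict.
The state is a dict: "t": time; "q": joint angles; "joint_velocities": joint speeds; "joint_efforts": joint torques, N m; "position": TCP position; "ee_rot": TCP orientation; "ft_force": force on the tool from outside, world axes, zero at the start; "ft_torque": the same for the moment, N m; "finger_gap": finger opening in mm.
Only numpy, scipy, OpenCV 4.12 (cv2) and the standard library are available. Lean on these libraries where they do the work, as an engineer would, in place of code of your own. Each camera call takes 0.05 s, during which the arm holds its last target. There are 200 camera calls.

## Task

Take the shaker's flywheel out of its storage cradle by the wheel, lay its spindle level in both notches of the balancing stand, let go and let the wheel come to rest. Then give the wheel a good turn by hand and let go, so that it swings by itself and its heavy side settles at the bottom; leave it alone until it is still. Finally grip the wheel just as it came to rest, lift it clear above the notches, and finish still holding it there in the gripper, spindle level and heavy side down, with the other things on the bench left where they are.

Things in the scene. Friction and masses are not known exactly. Their poses are not given: they have to be found in the camera images.
- wheel_center (a point): Centre of the flywheel, on the axis, half-way along the spindle: a plain aluminium disc 90 mm across, 24 mm thick, on bearings. This frame's y axis lies along the spindle; the frame does not show the turn of the wheel. At the start the wheel stands on its rim in the cradle, axis level 53 mm above the bench. Pinch it from above across its two flat faces near the top of the rim, where they are bare.
- wheel (a joint): Turn of the wheel on its spindle (rad, any number of turns, growing about y); it does not tell where the heavy side is. On the stand the free wheel swings like a pendulum, over once a second, is still within about 4 s, its heavy side then within about 8 degrees of straight down. Let go with the heavy side almost straight up it can stick; hence the turn by hand: 30 degrees or more, then let go.
- spindle: The steel spindle, 12 mm thick, 220 mm long, with the wheel on it: one loose piece of about 0.7 kg, origin and axes as wheel_center. Beside each face sits a collar 18 mm across, out to 21.5 mm from the wheel's middle plane. A weight sealed in the wheel makes one side heavy; which one differs each time and cannot be seen (dark bores and screw heads tell nothing of it, they only show turning).
- spindle_end_a (a point): Centre of the spindle's end face at its +y end, 110 mm from the wheel's centre.
- spindle_end_b (a point): Centre of the spindle's end face at its -y end, 110 mm from the wheel's centre.
- notches (a point): Where the wheel's centre lies when the spindle rests in the stand: 85 mm above the bench, midway between the two notched uprights. y along the spindle's place, x across it, z up. The uprights' middles are at y = -82 and +82 mm, each 20 mm thick along y, with an upward-open 90 degree V notch 48 mm wide at the top; top edges 100 mm above the bench.
- stand: Balancing stand, fixed: dark steel base plate 110 by 210 mm, 12 mm thick, with two grey uprights, their notched heads about 62 mm wide. Origin at the middle of its underside on the bench, axes as notches. The wheel hangs between the uprights, 28 mm clear of the plate.
- cradle: Storage cradle, fixed: black pocket 110 by 40 mm whose cheeks stand 30 mm high on both sides of the wheel's lower rim, 1.7 mm from each face; origin at the middle of its underside, y along the spindle lying in it. Lift the wheel straight up out of it, by 40 mm or more.
- tin: Bystander, leave alone: closed steel paint tin with a paper label, 84 mm across, 100 mm high; origin at its underside.
- cup: Bystander, leave alone: white mixing cup, 72 mm across, 85 mm high; origin at its underside.
- tape: Bystander, leave alone: yellow roll of tape lying flat, 96 mm across, 24 mm high; origin at its underside.
- spray: Bystander, leave alone: white bottle with a black cap, 68 mm across, 170 mm high; origin at its underside.
- spatula: Bystander, leave alone: spatula lying flat; origin at its underside.
- screwdriver: Bystander, leave alone: screwdriver lying flat; origin at its underside.
- jar: Bystander, leave alone: small grey jar with a black cap, 60 mm across, 75 mm high; origin at its underside.
There are look-alikes about, which are no part of the job. What is shaped like the spindle but pink or purple is not meant.

How it is judged:
By the outcome, as a careful person would: the job done as asked, in the order asked, and still so for the second after the job is handed in, while the arm keeps its last pose, push and grip.
It also fails if it takes over 61 s, if anything falls off the work surface, if the arm or the gripper's body presses on something with over 40 N, if the wrist force passes 120 N, or if a joint passes its speed limit or range.

## Working session

There is one attempt and no reset: what is moved stays moved. The work goes in short steps, each a Python script; the robot and the scene stay as the last script left them, time stands still between calls to the robot, and variables do not carry over. Pictures are saved under pics/ and viewed, about 8 in all and at most 12, crops included, and the job is handed in when it is done.

```bash
ls && mkdir -p pics && cat > h.py <<'E'
import numpy as np, cv2
from scipy.spatial.transform import Rotation as R
from workcell import ctrl, kin, vision
def cam(name):
    s=ctrl.sense(); d=vision.read_camera(name)
    K=np.array(d["camera_matrix"])
    if name=="wrist":
        T=np.eye(4);T[:3,:3]=R.from_rotvec(s["ee_rot"]).as_matrix();T[:3,3]=s["position"]
        C=T@np.array(d["tool_from_camera"])
    else: C=np.linalg.inv(np.array(d["extrinsics"]))
    z=d["range_z"].astype(float); v,u=np.mgrid[:z.shape[0],:z.shape[1]]
    P=np.stack([(u-K[0,2])/K[0,0]*z,(v-K[1,2])/K[1,1]*z,z],-1)@C[:3,:3].T+C[:3,3]
    P[z<=0]=np.nan
    return d["image"],P,K,C
def save(n,im): cv2.imwrite("pics/"+n+".png",cv2.cvtColor(im,cv2.COLOR_RGB2BGR))
E
python3 - <<'E'
from h import *
for n in("top","side"):
    im,P,K,C=cam(n); save(n+"0",im); np.savez(n+"0.npz",im=im,P=P,K=K,C=C); print(n,C.round(2).tolist(),K[0,0])
s=ctrl.sense(); print(s["t"],s["ee_rot"],s["finger_gap"])
E
```

```text
pics
top [[-0.02, -0.99, 0.11, 360.22], [-1.0, 0.02, 0.01, -19.44], [-0.01, -0.11, -0.99, 1490.63], [0.0, 0.0, 0.0, 1.0]] 489.16552361687707
side [[0.79, -0.43, 0.44, -50.41], [-0.62, -0.57, 0.55, -739.37], [0.01, -0.7, -0.71, 1017.74], [0.0, 0.0, 0.0, 1.0]] 412.9711871051639
0.1 [ 2.60986951e+00  1.74743276e+00 -1.77374753e-03] 85.36387383123116
```

View pics/top0.png

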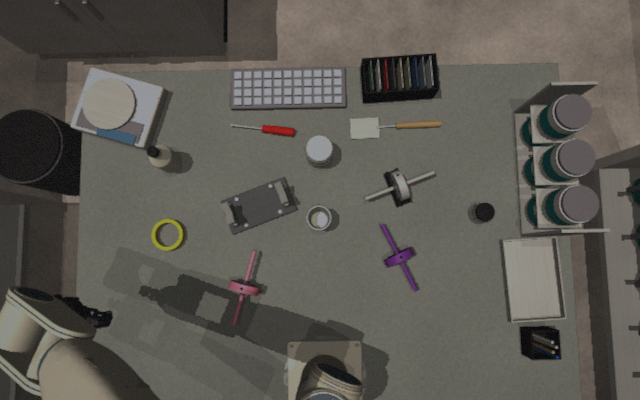

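View pics/side0.png

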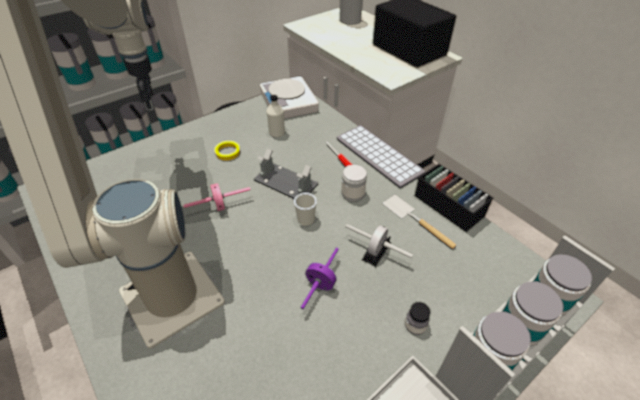

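Top view: the real flywheel (aluminium) is at about (399,187), with its spindle from (366,200) to (435,174). The stand is at (260,205), with uprights near (233,212) and (287,192). The pink wheel at (244,289) and the purple one at (400,257) are decoys. Next I'll get coarse positions from depth.

```bash
python3 - <<'E'
from h import *
d=np.load("top0.npz");P=d["P"]
def reg(u0,u1,v0,v1,z0,z1):
    Q=P[v0:v1,u0:u1].reshape(-1,3);Q=Q[(Q[:,2]>z0)&(Q[:,2]<z1)]
    m=Q.mean(0);w,V=np.linalg.eigh(np.cov(Q[:,:2].T));a=V[:,1]
    t=(Q[:,:2]-m[:2])@a
    print(len(Q),m.round(1),"ang",np.degrees(np.arctan2(a[1],a[0])).round(1),"ext",t.min().round(),t.max().round(),"mid",(m[:2]+a*(t.min()+t.max())/2).round(1),np.sqrt(w).round(1))
reg(355,445,165,212,45,75)
reg(385,415,165,212,80,115)
reg(215,305,175,240,70,115)
reg(215,242,190,240,70,115)
reg(270,305,172,215,70,115)
reg(215,305,175,240,6,25)
for (u,v) in [(399,187),(370,198),(430,176),(318,150),(319,217),(244,289),(400,257)]: print(u,v,P[v,u].round())
s=ctrl.sense()
from itertools import product
E
```

```text
341 [ 556.1 -227.7   59.3] ang 110.2 ext -112.0 107.0 mid [ 557. -230.] [15.4 59.8]
224 [ 557.2 -229.7   92.7] ang -158.5 ext -39.0 38.0 mid [ 557.6 -229.5] [ 7.2 20.7]
318 [510.8 197.   90.6] ang 110.3 ext -95.0 90.0 mid [511.7 194.7] [17.9 82. ]
166 [483.7 270.3  90.3] ang -159.4 ext -30.0 32.0 mid [483. 270.] [ 6.3 17.8]
152 [540.4 117.   91. ] ang -159.2 ext -30.0 32.0 mid [539.6 116.8] [ 5.9 18.2]
2222 [508.3 191.   12.7] ang 106.1 ext -149.0 148.0 mid [508.5 190.5] [38.6 57.8]
399 187 [ 548. -224.   97.]
370 198 [ 522. -144.   60.]
430 176 [ 593. -335.   -2.]
318 150 [658.   6. 107.]
319 217 [472.   8.  11.]
244 289 [266. 222.  92.]
400 257 [ 348. -221.   97.]
```

```bash
cat >> h.py <<'E'
def down(yaw,tilt=0):
    "tool z down, tool x at yaw deg in xy; tilt deg about the tool-x (spindle) axis"
    y=np.radians(yaw);x=np.array([np.cos(y),np.sin(y),0]);z=np.array([0,0,-1.]);M=np.stack([x,np.cross(z,x),z],1)
    return (R.from_rotvec(x*np.radians(tilt))*R.from_matrix(M)).as_rotvec()
E
python3 - <<'E'
from h import *
print(kin.ik([557,-230,300],down(-69.6)),kin.ik([512,194,300],down(-69.6)))
t=ctrl.sense()["t"]
ctrl.reach([557,-230,300],down(-69.6))
print(ctrl.sense()["t"]-t)
im,P,K,C=cam("wrist"); save("w1",im); np.savez("w1.npz",im=im,P=P,K=K,C=C); print(C.round(2).tolist(),K[0])
E
```

```text
[-4.11348351e-01  3.44233364e-01  1.64165295e+00 -4.44089210e-16
  1.15570634e+00  8.03400808e-01] [ 3.40454912e-01  2.59420235e-01  1.76127333e+00 -4.44089210e-16
  1.12089909e+00  1.55520407e+00]
3.05
[[0.35, -0.89, -0.3, 633.19], [-0.94, -0.33, -0.11, -200.88], [-0.0, 0.32, -0.95, 418.52], [0.0, 0.0, 0.0, 1.0]] [291.6826481    0.         322.64984703]
```

View pics/w1.png

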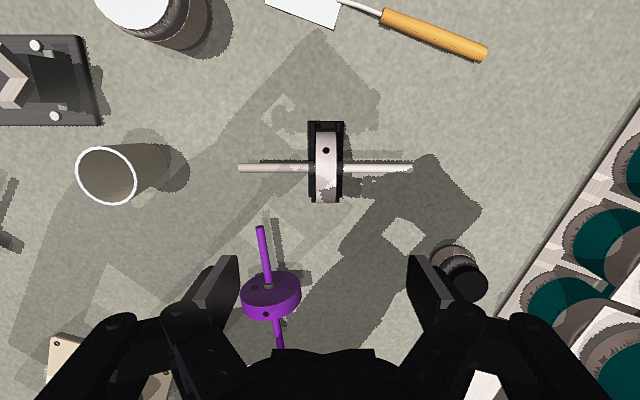

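Wrist view: the spindle lies along row ~167, from column 239 to 412. The wheel is centred at (326,165), upright in the black cradle, and lined up with the tool's x axis. Next I'll fit it precisely.

```bash
cat >> h.py <<'E'
from scipy.optimize import least_squares
def fit(P,c0,yaw0):
    "cylinder fit (r=6) of the spindle and (r=45) of the wheel rim; returns centre, yaw, slope (deg)"
    Q=P.reshape(-1,3);Q=Q[np.isfinite(Q).all(1)]-np.array(c0)
    def axis(p): return R.from_euler("zy",[yaw0+p[3],p[4]],degrees=True).as_matrix()
    L=Q@axis([0]*5)
    sp=Q[(abs(L[:,0])>30)&(abs(L[:,0])<118)&(np.hypot(L[:,1],L[:,2])<13)]
    rim=Q[(abs(L[:,0])<9)&(abs(np.hypot(L[:,1],L[:,2])-45)<8)&(L[:,2]>10)]
    def res(p):
        A=axis(p);a=(sp-p[:3])@A;b=(rim-p[:3])@A
        return np.r_[np.hypot(a[:,1],a[:,2])-6,np.hypot(b[:,1],b[:,2])-45,p[0]*0]
    # position along the axis is set below
    r=least_squares(lambda p:np.r_[res(p),0.01*p[:3]@axis(p)[:,0]],np.zeros(5),loss="soft_l1",f_scale=1.5)
    p=r.x;A=axis(p);L=(Q-p[:3])@A
    s=(np.hypot(L[:,1],L[:,2])<9)&(abs(L[:,0])<125)&(abs(L[:,0])>30)
    w=(abs(np.hypot(L[:,1],L[:,2])-45)<4)&(L[:,2]>25)&(abs(L[:,0])<18)
    e=np.percentile(L[s,0],[0.3,99.7]);f=np.percentile(L[w,0],[1,99])
    print("n",len(sp),len(rim),"rms",np.sqrt(np.median(res(p)**2)).round(2),"ends",e.round(1),"rim",f.round(1))
    c=p[:3]+c0+A[:,0]*f.mean()
    print("centre",c.round(1),"yaw",round(yaw0+p[3],2),"slope",round(p[4],2))
    return c,yaw0+p[3],p[4]
E
python3 - <<'E'
from h import *
d=np.load("w1.npz"); fit(d["P"],[557,-230,53],-69.6)
d=np.load("top0.npz"); fit(d["P"],[557,-230,53],-69.6)
P=np.load("w1.npz")["P"]
print(P[165,326].round(1),P[167,250].round(1),P[167,400].round(1))
E
```

```text
n 1186 1094 rms 0.39 ends [-106.7  111.4] rim [-9.5 14.2]
centre [ 560.6 -231.1   53.8] yaw -69.64 slope 0.08
n 215 185 rms 1.37 ends [-109.2  109.2] rim [-11.   12.1]
centre [ 558.4 -230.2   54. ] yaw -69.62 slope 0.09
[ 572.2 -227.5   96.7] [ 529.4 -142.4   59.6] [ 595.4 -317.7   60.9]
```

```bash
python3 - <<'E'
from h import *
ctrl.servo_line([560,-231,190],down(-69.63),rate=200)
im,P,K,C=cam("wrist"); c,y,s=fit(P,[560,-231,53],-69.6)
im,P,K,C=cam("top"); fit(P,[560,-231,53],-69.6)
im,P,K,C=cam("side"); fit(P,[560,-231,53],-69.6)
print(ctrl.sense()["t"])
E
```

```text
n 2143 2169 rms 0.37 ends [-108.6  109.7] rim [-11.2  12.2]
centre [ 560.7 -231.3   53.8] yaw -69.64 slope 0.14Traceback (most recent call last):
  File "<stdin>", line 4, in <module>
  File "h.py", line 36, in fit
    e=np.percentile(L[s,0],[0.3,99.7]);f=np.percentile(L[w,0],[1,99])
                                         ~~~~~~~~~~~~~^^^^^^^^^^^^^^^
    return _quantile_unchecked(
        a, q, axis, out, overwrite_input, method, keepdims, weights)
    return _ureduce(a,
                    func=_quantile_ureduce_func,
    ...<5 lines>...
                    overwrite_input=overwrite_input,
                    method=method)
    r = func(a, **kwargs)
    result = _quantile(arr,
                       quantiles=q,
    ...<2 lines>...
                       out=out,
                       weights=wgt)
    slices_having_nans = np.isnan(arr[-1, ...])
                                  ~~~^^^^^^^^^
IndexError: index -1 is out of bounds for axis 0 with size 0
```

```bash
python3 - <<'E'
from h import *
o=down(-69.63)
print(ctrl.servo_line([560,-231,94],o,rate=120,max_force=15))
ctrl.close_gripper(30); s=ctrl.sense(); print(s["position"],s["finger_gap"],np.round(s["ft_force"],1))
ctrl.close_gripper(90); s=ctrl.sense(); print(s["finger_gap"],np.round(s["ft_force"],1))
if 20<s["finger_gap"]<28:
    ctrl.servo_line([560,-231,150],o,rate=80)
    ctrl.servo_line([560,-231,240],o,rate=200)
    s=ctrl.sense(); print(s["finger_gap"],np.round(s["ft_force"],1),s["t"])
    im,P,K,C=cam("wrist"); save("w2",im); fit(P,[560,-231,199],-69.6)
E
```

```text
False
[ 560.25942576 -231.24185228   94.39127285] 23.616484572966378 [-0.9 -0.4  3.6]
22.292952449640993 [-0.7 -0.3  4.9]
22.482604299808198 [-1.4 -0.2 -8.1] 7.2
n 5401 5570 rms 0.33 ends [-109.7  108.5] rim [-14.9  14.1]
centre [ 559.7 -230.6  198.1] yaw -69.59 slope -0.54
```

View pics/w2.png

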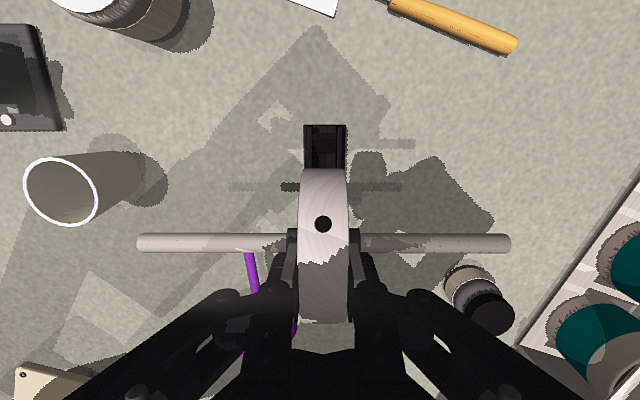

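The wheel is held level (spindle at row 243, columns 137–510) and is clear of the cradle (at 325,150). Now I'll move over the stand and measure it with the same camera.

```bash
python3 - <<'E'
from h import *
o=down(-69.63)
ctrl.reach([512,194,310],o)
im,P,K,C=cam("wrist"); save("w3",im); np.savez("w3.npz",im=im,P=P,K=K,C=C)
s=ctrl.sense(); print(s["t"],s["position"].round(1) if hasattr(s["position"],"round") else s["position"],np.round(s["ft_force"],1))
Q=P.reshape(-1,3);Q=Q[np.isfinite(Q).all(1)]
A=R.from_euler("z",-69.7,degrees=True).as_matrix();L=(Q-[512,194,0])@A
for sg in(-1,1):
    m=(abs(sg*L[:,0]-82)<22)&(abs(L[:,1])<45)&(L[:,2]>65)&(L[:,2]<106)
    q=L[m];print(sg,len(q),"along",np.percentile(q[:,0],[1,99]).round(1),"across",np.percentile(q[:,1],[1,99]).round(1),"z",np.percentile(q[:,2],[1,50,99]).round(1))
E
```

```text
8.8917 [512.4 193.  309.7] [-0.7  0.2 -6.5]
-1 1061 along [-90.8 -70.8] across [-29.3  31.6] z [ 66.2  91.5 102.1]
1 1063 along [72.8 92.9] across [-29.   31.8] z [ 66.5  91.3 101.9]
```

View pics/w3.png

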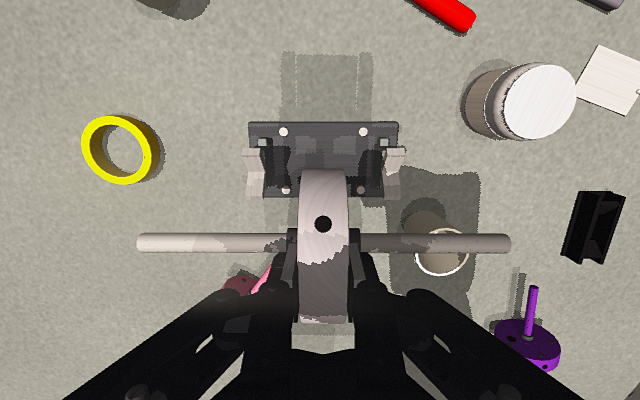

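The notched heads are at (253,165) and (393,165), and nothing blocks the view. I'll fit the V notches directly.

```bash
python3 - <<'E'
from h import *
P=np.load("w3.npz")["P"];Q=P.reshape(-1,3);Q=Q[np.isfinite(Q).all(1)]
A=R.from_euler("z",-69.7,degrees=True).as_matrix();L=(Q-[512,194,0])@A
cs=[]
for s,a in((-1,-80.8),(1,82.85)):
    m=(abs(L[:,0]-a)<8)&(abs(L[:,1]-1)<21)&(L[:,2]>70)&(L[:,2]<103);q=L[m]
    r=least_squares(lambda p:abs(q[:,1]-p[0])+p[1]-q[:,2],[1,76],loss="soft_l1",f_scale=1)
    print(len(q),r.x.round(2),"rms",np.sqrt(np.mean(r.fun**2)).round(2)); cs.append([a,*r.x])
cs=np.array(cs);m=cs.mean(0)
print("yaw corr",np.degrees((cs[1,1]-cs[0,1])/(cs[1,0]-cs[0,0])).round(2),"centre",(A@[m[0],m[1],m[2]+8.49]+[512,194,0]).round(2))
E
```

```text
476 [ 0.78 77.55] rms 2.25
465 [ 1.03 77.48] rms 1.77
yaw corr 0.09 centre [513.21 193.35  86.  ]
```

```bash
python3 - <<'E'
from h import *
o=down(-69.61)
ctrl.servo_line([513.5,193,160],o,rate=150)
f0=ctrl.sense()["ft_force"]
print(ctrl.servo_line([513.5,193,125.5],o,rate=25,max_force=5))
s=ctrl.sense(); print(s["t"],np.round(s["position"],1),np.round(np.array(s["ft_force"])-f0,1))
ctrl.open_jaws(); t=ctrl.sense()["t"]
prev=None
ims=[]
for i in range(12):
    im,P,K,C=cam("wrist"); g=cv2.cvtColor(im,cv2.COLOR_RGB2GRAY).astype(float)[100:330,285:365]
    if prev is not None: print(round(ctrl.sense()["t"]-t,2),abs(g-prev).mean().round(2),end="; ")
    prev=g
    if i in(0,4,11): ims.append(im[80:340,230:430])
    ctrl.pause(0.4)
print()
save("w4",np.hstack(ims)); fit(P,[513,193,85],-69.6); np.savez("w4.npz",im=im,P=P,K=K,C=C)
print(ctrl.sense()["t"])
E
```

```text
True
11.275 [513.1 192.7 126.5] [ 0.5 -2.1 11.7]
0.5 3.49; 0.95 3.28; 1.4 2.47; 1.85 1.29; 2.3 1.29; 2.75 1.29; 3.2 1.28; 3.65 1.28; 4.1 1.3; 4.55 1.28; 5.0 1.26; 
n 6897 5756 rms 0.4 ends [-109.1  109.2] rim [-11.4  11.9]
centre [513.3 192.9  85.8] yaw -69.58 slope 0.1
17.3083
```

View pics/w4.png

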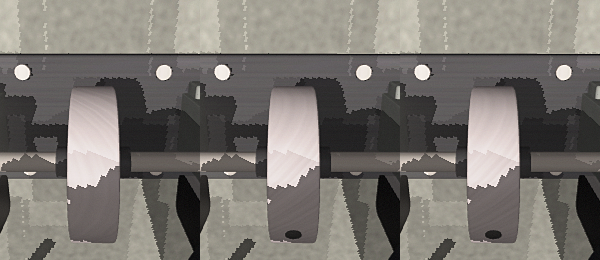

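The spindle is level in both notches and the wheel is still. I'll check that a tilted arc about the spindle axis is reachable before turning.

```bash
cat >> h.py <<'E'
def arc(c,r,yaw,tilt):
    "TCP pose at radius r from the spindle axis, tool pointing at the axis, leaned by tilt"
    o=down(yaw,tilt); return np.array(c)-r*R.from_rotvec(o).as_matrix()[:,2],o
E
python3 - <<'E'
from h import *
c=[513.2,192.8,85]; print(ctrl.sense()["joint_velocities"],np.round(ctrl.sense()["q"],2))
for sg in(1,-1):
  for t in(0,30,55):
    for r in (41.5,130):
        p,o=arc(c,r,-69.6,sg*t); q=kin.ik(p,o); print(sg*t,r,p.round(0),None if q is None else np.round(q,2))
E
```

```text
[-0.00062226  0.00012871  0.00019787 -0.00043419  0.00153571 -0.00186822] [ 0.34  0.5   1.88 -0.    0.76  1.55]
0 41.5 [513. 193. 126.] [ 0.34  0.5   1.88 -0.    0.76  1.55]
0 130 [513. 193. 215.] [ 0.34  0.37  1.83 -0.    0.94  1.55]
30 41.5 [494. 186. 121.] None
30 130 [452. 170. 198.] [0.33 0.19 2.29 0.1  0.14 1.45]
55 41.5 [481. 181. 109.] [ 0.32  0.67  2.44  3.11  0.93 -1.57]
55 130 [413. 156. 160.] None
0 41.5 [513. 193. 126.] [ 0.34  0.5   1.88 -0.    0.76  1.55]
0 130 [513. 193. 215.] [ 0.34  0.37  1.83 -0.    0.94  1.55]
-30 41.5 [533. 200. 121.] [ 0.34  0.74  1.51 -0.01  1.41  1.56]
-30 130 [574. 215. 198.] [ 0.34  0.71  1.37 -0.01  1.59  1.56]
-55 41.5 [545. 205. 109.] [ 0.34  0.99  1.24 -0.01  1.88  1.56]
-55 130 [613. 230. 160.] [ 0.34  1.03  1.01 -0.01  2.07  1.56]
```

```bash
python3 - <<'E'
from h import *
c=[513.2,192.8,85]; y=-69.6; r=41.5
ctrl.servo_line(*arc(c,r,y,0),rate=20)
im0=cam("wrist")[0]
ctrl.close_gripper(60); s=ctrl.sense(); f0=np.array(s["ft_force"]); print(s["t"],s["finger_gap"],f0.round(1))
for t in range(8,49,8):
    ctrl.servo_line(*arc(c,r,y,-t),rate=25); print((np.array(ctrl.sense()["ft_force"])-f0).round(1),end=" ")
im1,P1,_,_=cam("wrist"); s=ctrl.sense(); print("\n",s["t"],s["finger_gap"])
fit(P1,[513,193,85],-69.6)
ctrl.open_jaws(); t0=ctrl.sense()["t"]
top=[cam("top")[0]]
ctrl.servo_line(*arc(c,110,y,-48),rate=150)
ctrl.servo_line(*arc(c,140,y,0),rate=120)
t1=ctrl.sense()["t"]; print("released",t0,"above",t1,np.round(ctrl.sense()["position"],1))
prev=None
for i in range(7):
    ctrl.pause(0.45); im,P,K,C=cam("wrist"); g=cv2.cvtColor(im,cv2.COLOR_RGB2GRAY).astype(float)[100:330,285:365]
    if prev is not None: print(round(ctrl.sense()["t"]-t0,2),abs(g-prev).mean().round(2),end="; ")
    prev=g
print(); fit(P,[513,193,85],-69.6)
np.savez("w5.npz",im=im,P=P,K=K,C=C)
save("w5",np.hstack([im0[80:380,200:450],im1[80:380,200:450],im[80:380,200:450]]))
E
```

```text
18.2 23.15843588296753 [-1.3 -0.7  1.8]
[-0.2 -0.5  4.2] [-0.5  0.3  6.4] [1.2 0.1 6.1] [2.3 0.9 6.7] [2.4 1.1 6.1] [2.9 1.4 6.7] 
 20.55 22.81964324975397
n 3481 3334 rms 0.38 ends [-109.3  109.6] rim [-11.4  11.7]
centre [513.5 193.   85.7] yaw -69.6 slope 0.01
released 21.175 above 22.8583 [513.3 192.8 224.7]
2.68 2.03; 3.18 1.37; 3.68 1.33; 4.18 1.32; 4.68 1.33; 5.18 1.33; 
n 2835 2173 rms 0.43 ends [-109.4  109.3] rim [-11.4  11.4]
centre [513.1 193.1  85.8] yaw -69.6 slope 0.15
```

View pics/w5.png

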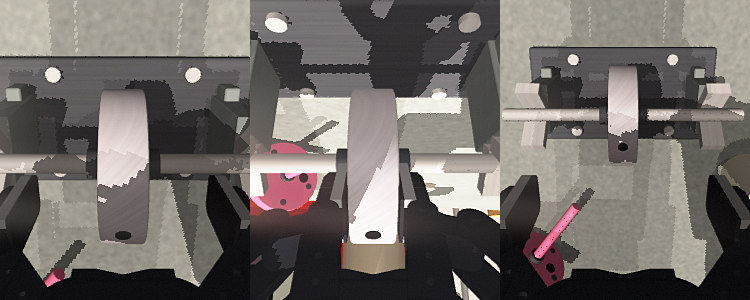

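The hole moved with the tool, so the wheel turned 48° in the grip without slipping, swung back and is now still. I'll compare the hole's angle before and after, then grip, lift and check.

```bash
cat >> h.py <<'E'
def hole(im,P,c,yaw=-69.6):
    A=R.from_euler("z",yaw,degrees=True).as_matrix();L=(P-np.array(c))@A
    rr=np.hypot(L[...,1],L[...,2])
    m=(abs(rr-43)<5)&(abs(L[...,0])<9)&(L[...,2]>-5)&(im.max(-1)<45)
    n,lab,st,_=cv2.connectedComponentsWithStats(m.astype(np.uint8))
    for i in range(1,n):
        if st[i,4]>25: q=L[lab==i];print("  hole n",st[i,4],"along",q[:,0].mean().round(1),"angle from top",np.degrees(np.arctan2(q[:,1].mean(),q[:,2].mean())).round(1))
E
python3 - <<'E'
from h import *
for n in("w4","w5"):
    d=np.load(n+".npz"); print(n); hole(d["im"],d["P"],[513.3,193,85.8])
c=[513.2,192.8,85]; y=-69.6
ctrl.servo_line(*arc(c,42,y,0),rate=120)
im,P,K,C=cam("wrist"); print("before grip"); hole(im,P,[513.3,193,85.8])
ctrl.close_gripper(60); ctrl.close_gripper(90); s=ctrl.sense(); print(s["t"],s["finger_gap"],np.round(s["ft_force"],1))
im,P,K,C=cam("wrist"); print("after grip"); hole(im,P,[513.3,193,85.8])
if 20<s["finger_gap"]<28:
    ctrl.servo_line(c+np.array([0,0,42+90]),down(y),rate=60)
    ctrl.pause(0.5)
    im,P,K,C=cam("wrist"); s=ctrl.sense(); print("lifted",s["t"],s["finger_gap"],np.round(s["ft_force"],1))
    cc,_,_=fit(P,[513,193,175],y); hole(im,P,cc); save("w6",im)
    save("side6",cam("side")[0])
E
```

```text
w4
  hole n 107 along 0.1 angle from top -23.3
w5
  hole n 64 along -0.1 angle from top -17.0
before grip
  hole n 132 along 0.1 angle from top -16.9
28.1833 22.82523422003433 [-2.  -0.9  5.2]
after grip
  hole n 133 along 0.0 angle from top -16.8
lifted 30.4333 22.420281144971586 [-1.   0.3 -6.6]
n 5343 5564 rms 0.33 ends [-109.1  109.2] rim [-14.8  14.7]
centre [513.3 193.1 175.2] yaw -69.57 slope 0.11
  hole n 140 along 0.2 angle from top -17.0
```

View pics/side6.png

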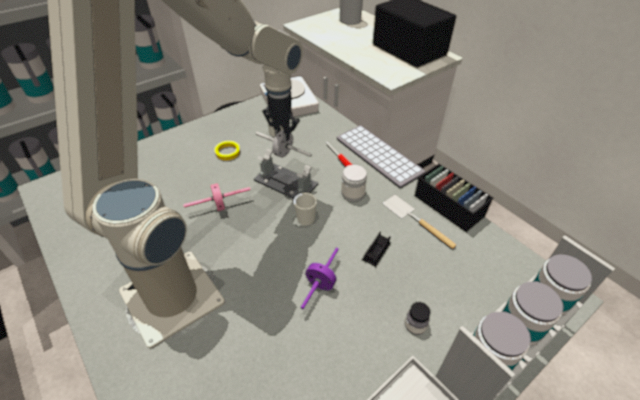

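View pics/w6.png

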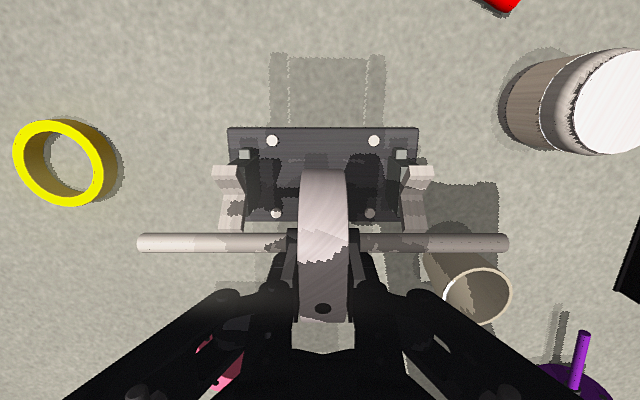

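The side view shows the wheel held at (280,140), clear above the stand, with the bystanders where they were. The wrist view shows the spindle level at row 243, and the hole angle is the same as at rest. I'm handing the job in.

```bash
python3 - <<'E'
from h import *
print(ctrl.sense()["t"]); ctrl.close_job()
E
```

```text
30.4833
the job is handed in; nothing more can be done
```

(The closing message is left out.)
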